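# Slide a tray of soaps over the rim of the bench scale and weigh it

## Robot

A 7-joint arm with a two-finger parallel gripper is mounted at the origin on the work surface. World frame = base frame: x ahead of the robot, y to its left, z up, the work surface at z = 0. Lengths are in m, angles in rad, forces in N, time in s.
With the tool pointing down it reaches from about 0.4 to 0.85 m from the base axis. Payload 4.5 kg.
Tool frame: the origin (TCP) lies between the finger pads; the fingertips stand r.tip_reach ahead of it and the grasp point (between the pads) lies 2 mm behind it (r.tip_reach is the distance from the TCP to the fingertips, in m); z points along the fingers, y is the line along which they close (so a half turn about z gives the same grasp; the last joint's range is limited). The gripper opens to 88 mm and grips with 3 to 60 N. Pads are 18 mm wide; open, the fingers measure 123 mm over their backs; the gripper's body (75 mm by 187 mm) begins 45 mm behind the grasp point.
Start: joints at [1.351, 0.689, -0.195, 1.565, 0.157, 0.902, -0.215], TCP at [0.157, -0.605, 0.256] pointing down, gripper open.
Joint ranges: [-3.01, 3.01], [-0.46, 2.08], [-1.47, 1.51], [0.13, 2.56], [-1, 4.14], [0.04, 2.09], [-2.66, 2.66]. Speed limits (rad/s): [2.57, 2.57, 3.14, 3.14, 3.14, 3.14, 3.14].

## Interface

Orientations are given as a unit quaternion [x, y, z, w].
In Python, from plant import r, cams, models gives the robot as it stands. The module is installed in compiled form; this text tells all that it offers.
- The arm moves only by the tool jog_arm, never from a script. Its arguments are lists of equal length, an entry for each row: "turn": the turn, a rotation vector about the tool's x, y, z in rad, a list of three; "translation": the shift along the tool's x, y, z in m, a list of three; "grip": the closure, from 0 (fully open) to 1 (shut). In form: {"turn": [[ax, ay, az], ...], "translation": [[tx, ty, tz], ...], "grip": [grip, ...]}. A call has 1 to 20 rows; each row is the pose to reach, as a shift and turn from the pose commanded when the call began, along the tool's axes at that moment; what a row does not reach only later rows make up. A row lasts 1/8 s, in which the tool goes at most 62.5 mm and 10.7 degrees, less where a joint would pass 70% of its speed; a pose out of reach is approached as far as the arm can. A call with a gripper value outside its range is refused whole. The fingers move at their own pace and stop on an object; "force" is the grip in N (left out, the last holds). Time passes only in rows, so rows that repeat a pose let the fingers close. It gives the time, the measured TCP pose, the force, the opening and the grip force at its end, in the units of the state.
- r.get_state(): the state, without advancing time (a new reading comes with each control period).
- cams.snapshot(name): name is "side" or "top" or "wrist"; returns the picture (480x640x3 uint8, red, green, blue); there is no depth.
- cams.camera_params(name): a dict with "fx", "fy", "cx", "cy" (pixels), "eye" and "orientation" of the camera in the world. Camera axes: x right, y up, looking along -z (the intrinsics and any distortion apply to the point x, -y, -z); pixel columns grow to the right and rows downward; lengths in m; the calibration is good to about 2 mm. A picture is of the moment at which its call begins: read the wrist's pose just before it. camera_params takes no time and is no camera call; for the wrist camera it gives the pose at the moment of the call.
- r.finish_job(): hands the job in; it is judged then, once.
Trained networks look in the newest picture that a camera, given by its name, has taken for a name from the list of things; names that differ only in an ending like _2 or _b are one class to them, and where a whole thing is asked for, a point or a joint stands for the part that bears it (a point fixed in the world has none). Each returns a list of dicts, best first, with "p" (0 to 1); they miss things now and then, are a little off and sometimes report something else, mostly with a low value. They report only what shows in the picture. A call takes as long as a camera call. They do not tell look-alikes from the thing itself.
- models.find_in(camera, name): "position" ([x, y, z] in m, in world coordinates, good to about 4 mm: the middle of the surface that is visible of it).
- models.masks_of(camera, name): "pixels" (480x640 bool, what is visible of it).
- models.place_of(camera, name): "position" ([x, y, z] in m, in world coordinates, good to about 4 mm: a listed point, or the origin of a listed thing).
The state is a dict: "clock": time; "q": joint angles; "qd": joint speeds; "joint_torque": joint torques, N m; "tool_pos": TCP position; "eef_rot": TCP orientation; "contact_force": force on the tool from outside, world axes, zero at the start; "moment": the same for the moment, N m; "opening": opening from 0.0 (shut) to 1.0 (fully open); "finger_force": force on a finger pad.
Only numpy, scipy, OpenCV 4.12 (cv2) and the standard library are available. Lean on these libraries where they do the work, as an engineer would, in place of code of your own. Each camera call takes 0.05 s, during which the arm holds its last target. There are 200 camera calls.

## Task

Weigh the tray of soaps. It is not to be carried: keep its rear end down on the bench while you lift its front end, by the free end of its middle board, over the scale's front rim; then slide it in from behind until it lies flat and straight inside the rims of the pan, up against the back stop. Then press the console's round button fully down and let go; do not tip the tray over or disturb the other things on the bench.

Things in the scene. Friction and masses are not known exactly. Their poses are not given: they have to be found in the camera images.
- scale: Fixed bench scale. Origin: on the bench (z = 0), below the middle of the outer face of its front rim; +x is the loading direction (into the scale), +y left of it, +z up. Front rim: x 0 to 8 mm, 16 mm high. Pan behind it: top 10 mm above the bench, between side rims 16 mm high (inner faces y = +-97 mm) and a back stop 50 mm high (face at x = 163 mm).
- scale_shelf (a point): Middle of the lower front edge of the scale's shelf, 140 mm above the bench, 12 mm behind the rim's outer face; axes as the scale's. The shelf (262 mm wide, on four posts 14 mm thick at its corners, first pair 18 mm behind this edge) covers the pan and carries a printer up to 229 mm high. A tool pointing straight down meets it; leaned back 30 to 40 degrees, fingertips forward, it reaches under.
- tray_mid (a point): Centre of the loose white tray, 20 mm above its underside; +x to its front (the end towards the scale), +z up. 140 mm long (x), 150 wide (y), walls 40 high and 5 thick, floor 5; 0.4 to 0.9 kg. Round soaps, fixed in it and 45 mm high, fill x = -62 to +22 mm. It starts flat on the bench, its front edge about 35 to 80 mm short of the rim, up to 25 mm off the scale's centre line and 0.17 rad askew.
- tray_board (a point): Where to take the tray's middle board: 36 mm ahead of the tray's centre, 57 mm above its underside; axes as the tray's. The plywood board, 10 mm thick and 75 mm high from the tray's underside, stands lengthwise at y = 0 from rear wall to front wall; only its front end, 22 to 65 mm ahead of the tray's centre, is free of soaps, with 65 mm to the side wall on either side.
- tray_front (a point): Middle of the lower front edge of the tray (its underside): 70 mm ahead of the tray's centre. Axes as the tray's.
- tray_rear (a point): Middle of the lower rear edge of the tray (its underside): 70 mm behind the tray's centre. Axes as the tray's. Pushed on from behind with its front over the rim, the tray rises to about 17 degrees, then tips forward and, once past the rim, drops flat on the pan; push its rear wall at about 30 mm above the bench.
- tray: The same tray; origin at the centre of its underside, +x to its front, +z up.
- weigh_top (a point): Middle of the top face of the round metal push button (32 mm across) on the console: a fixed dark grey box 85 x 85 mm, 40 mm high, with an upright display 83 mm high along one edge, 42 mm beyond the button's centre in the scale's +x. It stands beyond the scale's back stop or beside its front rim, on its right; a tape dispenser (fixed, 77 mm high) takes the other place.
- weigh (a joint): Travel of that button, m: 0 up, 0.006 fully down; a spring brings it up again; fully down takes 4 N.
- puck: loose single round soap, 62 mm across, 21 mm high, a bystander; origin at the centre of its underside.
- stack: loose stack of three round soaps (one solid piece), 62 mm across, 65 mm high, a bystander; origin at the centre of its underside.
- spray: loose small bottle, 60 mm across, 120 mm high, a bystander; origin at the centre of its underside.
- jar: loose jar, 70 mm across, 80 mm high, a bystander; origin at the centre of its underside.
- labels: loose roll of labels standing on end, 90 mm across, 50 mm high, a bystander; origin at the centre of its underside.
Things that resemble listed ones, but are neither listed nor needed, are in the scene too. Leave any yellow look-alike of the tray alone. What is shaped like the part that bears weigh_top but purple is not meant.

How it is judged:
On the way, in this order (a step that is already met when the one before it is completed fails the run):
1. the tray's front end is over the front rim while its rear end is down on the bench (x of tray_front in the frame of scale above 0.004 m and z of tray_front in the frame of scale above 0.014 m and height (world z) of tray_rear below 0.008 m), for 0.2 s.
2. the tray lies flat and straight in the pan against the back stop (x of tray_front in the frame of scale above 0.153 m and z of each of tray_front, tray_rear in the frame of scale below 0.0125 m and z of tray_rear in the frame of scale above 0.007 m and angle between the x axis of tray_mid and the x axis of scale, either way round below 0.14 rad and y of tray_mid in the frame of scale between -0.025 and 0.025 m), for 0.2 s.
3. the button is pressed down (value of joint weigh above 0.0045 m), for 0.02 s.
At the end, for the whole second after the job is handed in: The tray is at rest, flat on the pan inside the rims (both ends' lower edges 7 to 12.5 mm above the bench), its front within 10 mm of the back stop, within 25 mm of the centre line and 0.14 rad of straight; the button has been pressed (at least 4.5 mm) after that and is up again (all of step 2 and linear speed of tray below 0.01 m/s and value of joint weigh below 0.0015 m); the robot touches nothing.
It fails at once if the tray was carried: its rear end left the bench before its front half was over the rim (height (world z) of tray_rear above 0.015 m and x of tray_rear in the frame of scale below -0.1 m).
It fails at once if the tray was tipped over (angle between tray_mid's own z axis and vertical above 0.5 rad).
It fails at once if a bystander was pushed away (distance of any of puck, stack, spray, jar, labels from where it was at the start of the episode above 0.03 m).
It also fails if it takes over 70 s, if anything falls off the work surface, if the arm or the gripper's body presses on something with over 40 N, if the wrist force passes 120 N, or if a joint passes its speed limit or range.

## Working session

There is one attempt and no reset: what is moved stays moved. The work goes in short steps, Python scripts to look and compute and a tool call to move; the robot and the scene stay as the last step left them, time stands still between calls to the robot, and variables do not carry over. Pictures are saved under pics/ and viewed, at most 10 in all, crops included, and the job is handed in when it is done.

Besides the shell and the picture viewer there is one more tool, called after ">>>" as name(argument=value, ...) on one line, values as JSON. jog_arm: Moves the arm, as the interface text tells. Its arguments: {"type":"object","properties":{"turn":{"type":"array"},"translation":{"type":"array"},"grip":{"type":"array"},"force":{"type":"number"}},"required":["turn","translation","grip"]}

```bash
mkdir -p pics; cat > h.py <<'E'
import numpy as np, cv2
from plant import r, cams, models
from scipy.spatial.transform import Rotation as R
def snap(c,n):
    im=cams.snapshot(c); cv2.imwrite(f'pics/{n}.png',im[:,:,::-1]); return im
def proj(c,P):
    k=cams.camera_params(c); p=R.from_quat(k['orientation']).inv().apply(np.atleast_2d(P)-k['eye'])
    return np.c_[k['cx']+k['fx']*p[:,0]/-p[:,2], k['cy']-k['fy']*p[:,1]/-p[:,2]]
def unproj(c,uv,z):
    k=cams.camera_params(c); u=np.atleast_2d(uv).astype(float)
    d=np.c_[(u[:,0]-k['cx'])/k['fx'],-(u[:,1]-k['cy'])/k['fy'],-np.ones(len(u))]
    d=R.from_quat(k['orientation']).apply(d); e=np.array(k['eye'])
    return e+d*((z-e[2])/d[:,2])[:,None]
E
python3 - <<'E'
from h import *
np.set_printoptions(precision=3,suppress=True)
print(r.get_state(), r.tip_reach)
for c in ['side','top']:
    print(c,cams.camera_params(c)); snap(c,c+'0')
    for n in ['scale','scale_shelf','tray','tray_mid','tray_board','tray_front','tray_rear','weigh_top','puck','stack','spray','jar','labels']:
        for d in models.place_of(c,n)[:3]: print(n,round(d['p'],2),np.array(d['position']),proj(c,d['position'])[0].round())
E
```

```text
{'clock': 0.0, 'q': array([ 1.351,  0.69 , -0.195,  1.566,  0.157,  0.903, -0.215]), 'qd': array([ 0.   ,  0.001, -0.   ,  0.001,  0.   , -0.001, -0.001]), 'joint_torque': array([ -0.   , -52.756,  -1.267, -15.343,  -0.053,   0.007,   0.   ]), 'tool_pos': array([ 0.157, -0.604,  0.255]), 'eef_rot': array([ 0.992,  0.127, -0.   , -0.001]), 'contact_force': array([-0.35 ,  0.794, -0.061]), 'moment': array([-0.015, -0.045,  0.04 ]), 'finger_force': 0.0, 'opening': 0.9982634974639879} 0.017
side {'fx': 617.2032479793278, 'fy': 617.2032479793278, 'cx': 310.23710305651133, 'cy': 239.09612489541334, 'eye': array([1.116, 0.631, 1.354]), 'orientation': array([0.122, 0.292, 0.884, 0.344])}
scale_shelf 0.66 [ 0.482 -0.004  0.139] [316. 244.]
tray 0.84 [ 0.235 -0.28  -0.005] [312. 173.]
tray 0.66 [ 0.488 -0.152 -0.   ] [276. 243.]
tray_mid 0.91 [ 0.483 -0.153  0.019] [277. 238.]
tray_mid 0.62 [ 0.235 -0.28   0.018] [312. 168.]
tray_board 0.87 [ 0.214 -0.308  0.058] [311. 149.]
tray_board 0.8 [ 0.479 -0.112  0.053] [288. 238.]
tray_board 0.59 [0.688 0.329 0.   ] [349. 418.]
tray_front 0.88 [ 0.19
[... 952 characters left out ...]
1 -0.149  0.021] [360. 230.]
tray_mid 0.59 [ 0.238 -0.279  0.017] [412. 328.]
tray_board 0.93 [ 0.221 -0.307  0.055] [427. 335.]
tray_board 0.79 [ 0.479 -0.114  0.054] [347. 229.]
tray_front 0.92 [ 0.474 -0.083  0.002] [333. 234.]
tray_front 0.56 [ 0.199 -0.339  0.002] [435. 344.]
tray_rear 0.97 [ 0.279 -0.222  0.001] [388. 311.]
tray_rear 0.77 [ 0.498 -0.224 -0.003] [387. 226.]
weigh_top 0.62 [0.449 0.219 0.061] [211. 239.]
weigh_top 0.42 [0.446 0.369 0.064] [148. 239.]
puck 0.95 [ 0.554 -0.349  0.   ] [435. 205.]
stack 0.92 [0.689 0.329 0.003] [177. 151.]
spray 0.77 [ 0.326  0.307 -0.001] [178. 290.]
jar 0.68 [ 0.689 -0.251 -0.004] [397. 155.]
labels 0.56 [ 0.469 -0.45   0.005] [475. 238.]
```

View pics/side0.png

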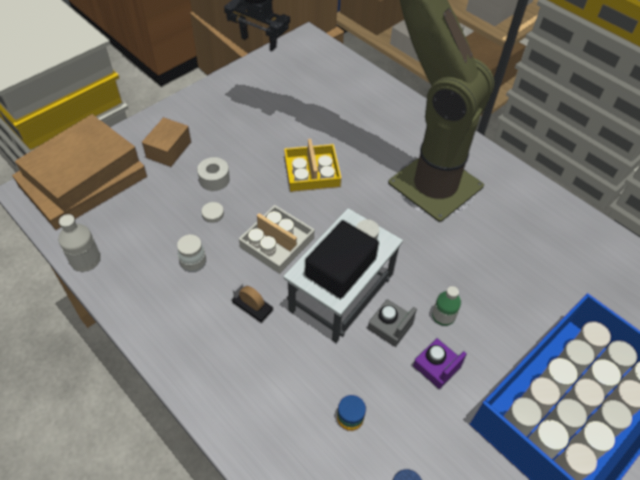

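View pics/top0.png

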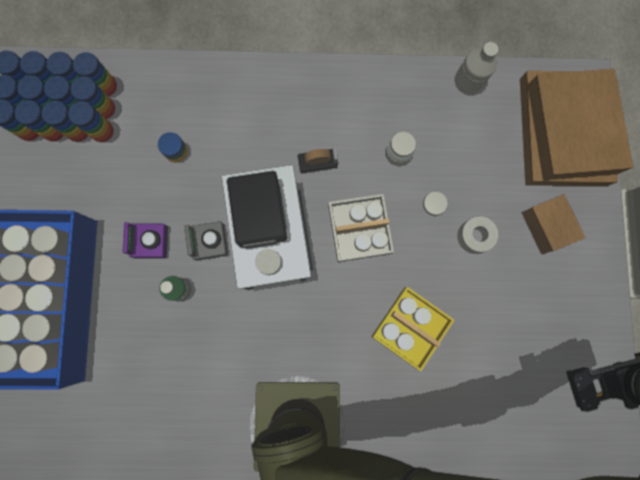

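Candidates for the tray: the white one with plywood board at side (277,240) / top (360,230), and a yellow look-alike at side (312,168) / top (412,328). For the console: the grey one at top (207,239), and a purple one at (148,239). I choose the white tray and the grey console, checking both with a crop and measuring the edges.

```bash
python3 - <<'E'
from h import *
np.set_printoptions(precision=4,suppress=True)
im=snap('top','t1'); 
c=cv2.resize(im[150:300,170:410],None,fx=3.3,fy=3.3,interpolation=cv2.INTER_CUBIC); cv2.imwrite('pics/crop1.png',c[:,:,::-1])
h=cv2.cvtColor(im,cv2.COLOR_RGB2HSV)
m=((h[...,0]>8)&(h[...,0]<22)&(h[...,1]>70)).astype(np.uint8)
m[:, :325]=0;m[:,395:]=0;m[:190]=0;m[265:]=0
v,u=np.nonzero(m); P=unproj('top',np.c_[u,v],.075)[:,:2]; cen=P.mean(0); w,V=np.linalg.eigh(np.cov(P.T))
print('board',len(u),cen,np.degrees(np.arctan2(V[1,1],V[0,1])),np.sqrt(w*12))
t=models.masks_of('top','tray')
for d in t[:3]:
    q=d['pixels']; v,u=np.nonzero(q); print('tray',d['p'],u.mean(),v.mean(),len(u))
    if abs(u.mean()-360)<15:
        b=cv2.minAreaRect(np.c_[u,v].astype(np.float32)); B=cv2.boxPoints(b); print(unproj('top',B,.04)[:,:2])
for d in models.masks_of('top','scale')[:2]:
    v,u=np.nonzero(d['pixels']); B=cv2.boxPoints(cv2.minAreaRect(np.c_[u,v].astype(np.float32))); print('scale',d['p'],B,unproj('top',B,.15)[:,:2])
for d in models.masks_of('top','scale_shelf')[:2]:
    v,u=np.nonzero(d['pixels']); B=cv2.boxPoints(cv2.minAreaRect(np.c_[u,v].astype(np.float32))); print('shelf',d['p'],unproj('top',B,.15)[:,:2])
# white shelf
g=im.astype(int); k=((g.min(2)>185)).astype(np.uint8); k[:,:215]=0;k[:,318:]=0;k[:155]=0;k[295:]=0
v,u=np.nonzero(k); B=cv2.boxPoints(cv2.minAreaRect(np.c_[u,v].astype(np.float32))); print('white',B,unproj('top',B,.148)[:,:2])
E
```

```text
board 271 [ 0.4849 -0.1499] 99.92107248961811 [0.0127 0.1283]
tray 0.77 412.3662009672219 328.1888769478775 3722
tray 0.58 359.83474576271186 227.5457627118644 3540
[[ 0.5527 -0.0619]
 [ 0.5756 -0.2124]
 [ 0.4174 -0.2316]
 [ 0.3957 -0.0838]]
tray 0.48 266.6515687662185 227.33333333333334 8478
scale 0.85 [[221.0998 174.0762]
 [298.7876 163.6405]
 [314.4637 280.3407]
 [236.776  290.7764]] [[ 0.5867  0.1839]
 [ 0.6147  0.0054]
 [ 0.3447 -0.0342]
 [ 0.3195  0.1385]]
shelf 0.68 [[ 0.5828  0.1868]
 [ 0.6139  0.0106]
 [ 0.3475 -0.0337]
 [ 0.3193  0.1368]]
shelf 0.32 [[ 0.5243 -0.061 ]
 [ 0.5485 -0.1916]
 [ 0.4079 -0.2133]
 [ 0.3848 -0.0849]]
white [[222.9  177.3 ]
 [293.04 167.28]
 [308.58 276.06]
 [238.44 286.08]] [[ 0.5797  0.1799]
 [ 0.6063  0.0186]
 [ 0.3543 -0.0209]
 [ 0.3301  0.1355]]
```

View pics/crop1.png

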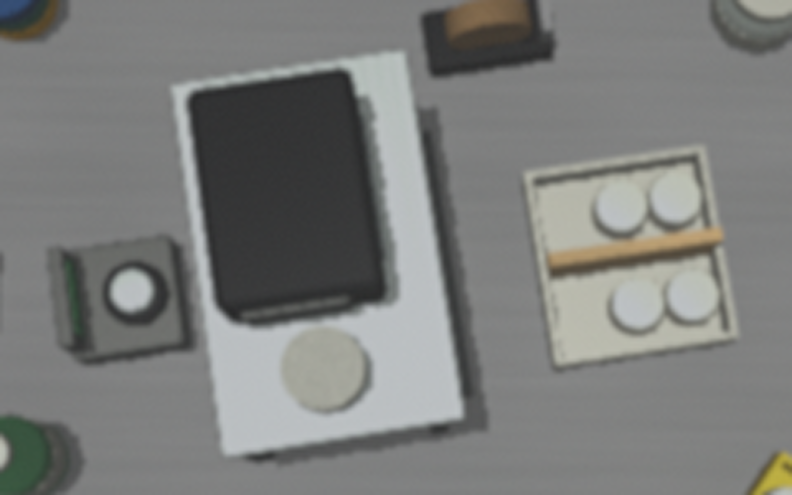

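The crop shows the white tray with its free board end at crop (550,262), towards the scale, and the grey console with its button at (132,290). The yellow tray is only at the corner. Measured frames agree with the networks: scale yaw ≈99.1°, tray about 22 mm left of the centre line with its front about 62 mm short of the rim.

```bash
cat >> h.py <<'E'
np.set_printoptions(precision=4,suppress=True)
YAW=np.radians(99.1); O=np.array([.4835,-.017,0])
def Rw(yaw,lean): # tool rot: x=loading dir, z down, leaned
    ex=np.array([np.cos(yaw),np.sin(yaw),0]); ey=np.array([-ex[1],ex[0],0])
    return R.from_matrix(np.c_[ex,-ey,[0,0,-1]])*R.from_rotvec([0,lean,0])
def sc(x,y,z): return O+R.from_euler('z',YAW).apply([x,y,z])
def tosc(p): return R.from_euler('z',-YAW).apply(np.array(p)-O)
def rel(targets,start=None):
    s=r.get_state(); p0,R0=(s['tool_pos'],R.from_quat(s['eef_rot'])) if start is None else start
    for p,Rt in targets: print('T',(R0.inv()*Rt).as_rotvec(),'X',R0.inv().apply(np.array(p)-p0))
E
python3 - <<'E'
from h import *
L=np.radians(22); Rt=Rw(np.radians(99.4),L); z=Rt.as_matrix()[:,2]
g=np.array([.478,-.1145,.060])+.002*z
rel([(g-.11*z,Rt)])
print(g-.11*z, tosc(g))
E
```

```text
T [ 0.2841  0.3108 -1.4613] X [ 0.4303 -0.3538  0.0956]
[ 0.4846 -0.1544  0.1601] [-0.0947  0.0209  0.0581]
```

>>> jog_arm(turn=[[0.284,0.311,-1.461],[0.284,0.311,-1.461],[0.284,0.311,-1.461],[0.284,0.311,-1.461],[0.284,0.311,-1.461],[0.284,0.311,-1.461],[0.284,0.311,-1.461],[0.284,0.311,-1.461],[0.284,0.311,-1.461],[0.284,0.311,-1.461],[0.284,0.311,-1.461],[0.284,0.311,-1.461],[0.284,0.311,-1.461],[0.284,0.311,-1.461],[0.284,0.311,-1.461],[0.284,0.311,-1.461]], translation=[[0.43,-0.354,0.096],[0.43,-0.354,0.096],[0.43,-0.354,0.096],[0.43,-0.354,0.096],[0.43,-0.354,0.096],[0.43,-0.354,0.096],[0.43,-0.354,0.096],[0.43,-0.354,0.096],[0.43,-0.354,0.096],[0.43,-0.354,0.096],[0.43,-0.354,0.096],[0.43,-0.354,0.096],[0.43,-0.354,0.096],[0.43,-0.354,0.096],[0.43,-0.354,0.096],[0.43,-0.354,0.096]], grip=[0.3,0.3,0.3,0.3,0.3,0.3,0.3,0.3,0.3,0.3,0.3,0.3,0.3,0.3,0.3,0.3])

```text
clock: 3.6
tool_pos: [0.4842, -0.1545, 0.1597]
eef_rot: [0.635, 0.748, 0.124, -0.145]
contact_force: [-0.1, 0.3, -0.3]
opening: 0.7
finger_force: 0.0
```

```bash
python3 - <<'E'
from h import *
im=snap('wrist','w1')
for n in ['tray_board','tray_mid','tray_front']:
    for d in models.place_of('wrist',n)[:2]: print(n,d['p'],np.array(d['position']),proj('wrist',d['position'])[0])
h=cv2.cvtColor(im,cv2.COLOR_RGB2HSV)
m=((h[...,0]>8)&(h[...,0]<22)&(h[...,1]>70)).astype(np.uint8)
n,l,st,ce=cv2.connectedComponentsWithStats(m); print(st[1:][st[1:,4]>300],ce[1:][st[1:,4]>300])
s=r.get_state(); print(proj('wrist',[s['tool_pos']+R.from_quat(s['eef_rot']).apply([0,0,.11])]),s['q'])
rel([(s['tool_pos'],Rw(np.radians(99.4),np.radians(22)))])
E
```

```text
tray_board 0.62 [ 0.4796 -0.1163  0.0588] [324.7883 250.7224]
tray_mid 0.94 [ 0.4803 -0.1492  0.0175] [318.871  294.4038]
tray_front 0.66 [ 0.4755 -0.0845  0.0008] [325.6605 220.9693]
tray_front 0.25 [ 0.4853 -0.1517 -0.0045] [324.2257 297.2286]
[[ 541  150   84   89 6156]
 [ 318  206   17  133 1762]
 [ 134  322   38   73 1433]
 [ 475  322   38   73 1410]
 [ 319  376   16   29  435]
 [ 221  406  419   15 3511]] [[581.3704 193.5089]
 [325.9728 270.7963]
 [148.8081 358.2247]
 [497.3702 358.1241]
 [326.6897 389.692 ]
 [476.     415.3973]]
[[322.6258 246.9072]] [ 0.8143  0.8774 -0.7212  1.8173  0.2628  0.7788  0.2156]
T [ 0.0003 -0.     -0.0002] X [0. 0. 0.]
```

View pics/w1.png

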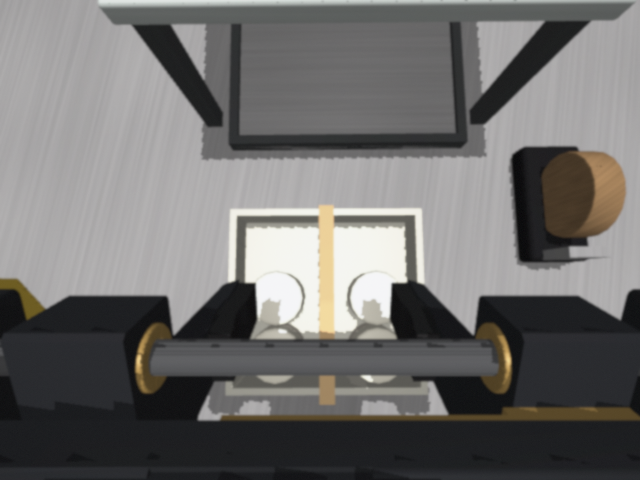

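The wrist view shows the tray centred below the gripper, its board at column 326, and the scale's front rim as a dark bar at rows 136–148, columns 230–466. I refine the scale frame from that rim.

```bash
python3 - <<'E'
from h import *
P=unproj('wrist',[[231,150],[467,147],[348,148.5]],.004); print(P,np.linalg.norm(P[1]-P[0]))
d=P[1]-P[0]; print('yaw',90+np.degrees(np.arctan2(d[1],d[0])), 'mid',(P[0]+P[1])/2)
Q=unproj('wrist',[[327,209],[326,330]],.075);d=Q[0]-Q[1];print(Q,'board yaw',np.degrees(np.arctan2(d[1],d[0])))
F=unproj('wrist',[[231,211],[421,211]],.04);print('front wall top',F,np.linalg.norm(F[1]-F[0]),[tosc(f) for f in F])
E
```

```text
[[ 0.38   -0.0345  0.004 ]
 [ 0.5915  0.0034  0.004 ]
 [ 0.4848 -0.0157  0.004 ]] 0.21492308745944522
yaw 100.16352039287754 mid [ 0.4858 -0.0156  0.004 ]
[[ 0.4766 -0.0893  0.075 ]
 [ 0.489  -0.169   0.075 ]] board yaw 98.8479293492901
front wall top [[ 0.4018 -0.0957  0.04  ]
 [ 0.5488 -0.0714  0.04  ]] 0.14907613777840137 [array([-0.0648,  0.0932,  0.04  ]), array([-0.064 , -0.0559,  0.04  ])]
```

>>> jog_arm(turn=[[0,0,0],[0,0,0],[0,0,0],[0,0,0],[0,0,0],[0,0,0],[0,0,0],[0,0,0],[0,0,0],[0,0,0],[0,0,0],[0,0,0]], translation=[[0,0.001,0.03],[0,0.001,0.06],[0,0.001,0.09],[0,0.001,0.1],[0,0.001,0.11],[0,0.001,0.11],[0,0.001,0.11],[0,0.001,0.11],[0,0.001,0.11],[0,0.001,0.11],[0,0.001,0.11],[0,0.001,0.11]], grip=[0.3,0.3,0.3,0.3,0.3,0.3,1,1,1,1,1,1], force=40)

```text
clock: 5.3
tool_pos: [0.4789, -0.1135, 0.0578]
eef_rot: [0.635, 0.749, 0.124, -0.145]
contact_force: [2.1, -0.6, 0.1]
opening: 0.11
finger_force: 40.0
```

```bash
sed -i 's/^YAW=.*/YAW=np.radians(99.4); O=np.array([.4845,-.0162,0])/' h.py; python3 - <<'E'
from h import *
s=r.get_state(); p=tosc(s['tool_pos']); print('tcp sc',p)
k=cams.camera_params('wrist'); Rt=R.from_quat(s['eef_rot']); print('cam in tool',Rt.inv().apply(k['eye']-s['tool_pos']))
S=R.from_euler('z',YAW); rear=np.array([-.204,p[1],0]); T=[]
for a,dx,dy in [(3,0,0),(6,0,0),(9,0,0),(11,0,0),(11,.0437,-.01),(11,.0886,-.02)]:
    q=R.from_euler('y',-np.radians(a))
    P=rear+[dx,dy,-.0005]+q.apply(p-rear)
    T.append((O+S.apply(P), S*q*S.inv()*Rt)); print(P)
rel(T)
E
```

```text
tcp sc [-0.0951  0.0214  0.0578]
cam in tool [ 0.0695  0.0002 -0.1286]
[-0.0983  0.0214  0.0629]
[-0.1017  0.0214  0.0683]
[-0.1055  0.0214  0.0736]
[-0.1081  0.0214  0.077 ]
[-0.0644  0.0114  0.077 ]
[-0.0195  0.0014  0.077 ]
T [-0.      0.0524  0.    ] X [-0.001   0.     -0.0059]
T [-0.      0.1047  0.0001] X [-0.0022  0.     -0.0123]
T [-0.      0.1571  0.0001] X [-0.0037  0.     -0.0186]
T [-0.      0.192   0.0002] X [-0.0049  0.     -0.0227]
T [-0.      0.192   0.0002] X [ 0.0356  0.01   -0.0063]
T [-0.      0.192   0.0002] X [0.0773 0.02   0.0105]
```

>>> jog_arm(turn=[[0,0.026,0],[0,0.052,0],[0,0.079,0],[0,0.105,0],[0,0.131,0],[0,0.157,0],[0,0.175,0],[0,0.192,0],[0,0.192,0],[0,0.192,0]], translation=[[-0.0005,0,-0.003],[-0.001,0,-0.006],[-0.0016,0,-0.009],[-0.0022,0,-0.0123],[-0.003,0,-0.0155],[-0.0037,0,-0.0186],[-0.0043,0,-0.0207],[-0.0049,0,-0.0227],[-0.0049,0,-0.0227],[-0.0049,0,-0.0227]], grip=[1,1,1,1,1,1,1,1,1,1])

```text
clock: 6.55
tool_pos: [0.4806, -0.1269, 0.0767]
eef_rot: [0.62, 0.731, 0.183, -0.216]
contact_force: [0.6, 1.5, -0.2]
opening: 0.114
finger_force: 40.0
```

```bash
python3 - <<'E'
from h import *
for c in ['side','top']:
    snap(c,c+'2')
    for n in ['tray_front','tray_rear']:
        for d in models.place_of(c,n)[:2]: print(c,n,round(d['p'],2),np.array(d['position']),tosc(d['position']))
s=r.get_state(); print(tosc(s['tool_pos']),s['contact_force'],s['moment'],s['opening'])
E
```

```text
side tray_front 0.87 [ 0.4741 -0.0848  0.0275] [-0.066   0.0215  0.0275]
side tray_front 0.62 [ 0.195  -0.3376 -0.0011] [-0.2698  0.3381 -0.0011]
side tray_rear 0.93 [ 0.4949 -0.2203  0.0009] [-0.2031  0.0231  0.0009]
side tray_rear 0.78 [ 0.2785 -0.2207 -0.0022] [-0.1681  0.2366 -0.0022]
top tray_front 0.85 [ 0.1983 -0.34    0.0011] [-0.2727  0.3352  0.0011]
top tray_front 0.64 [ 0.4742 -0.0832  0.027 ] [-0.0644  0.0211  0.027 ]
top tray_rear 0.86 [ 0.2778 -0.2201  0.0019] [-0.1674  0.2372  0.0019]
top tray_rear 0.42 [ 0.6935 -0.2543 -0.0029] [-0.269  -0.1673 -0.0029]
[-0.1085  0.0218  0.0768] [ 0.2799  0.3541 -1.862 ] [-0.754  -0.2677  0.0624] 0.11257063973973457
```

>>> jog_arm(turn=[[0,0,0],[0,0,0],[0,0,0],[0,0,0],[0,0,0],[0,0,0],[0,0,0],[0,0,0],[0,0,0],[0,0,0],[0,0,0],[0,0,0],[0,0,0],[0,0,0]], translation=[[0.0062,0.0018,0.004],[0.0124,0.0035,0.008],[0.0186,0.0053,0.0121],[0.0248,0.007,0.0161],[0.031,0.0088,0.0201],[0.0372,0.0105,0.0242],[0.0434,0.0123,0.0282],[0.0496,0.014,0.0322],[0.0557,0.0158,0.0362],[0.0619,0.0175,0.0403],[0.0681,0.0193,0.0443],[0.0743,0.021,0.0483],[0.0743,0.021,0.0483],[0.0743,0.021,0.0483]], grip=[1,1,1,1,1,1,1,1,1,1,1,1,1,1])

```text
clock: 8.6
tool_pos: [0.4868, -0.0341, 0.0776]
eef_rot: [0.62, 0.731, 0.184, -0.217]
contact_force: [-0.9, 3.0, -1.4]
opening: 0.108
finger_force: 40.0
```

```bash
python3 - <<'E'
from h import *
for c in ['side','top','wrist']:
    im=snap(c,c+'3')
    for n in ['tray_front','tray_rear','tray_mid']:
        for d in models.place_of(c,n)[:2]: 
            if abs(tosc(d['position'])[1])<.06: print(c,n,round(d['p'],2),tosc(d['position']))
s=r.get_state(); print(tosc(s['tool_pos']),s['contact_force'],s['moment'],s['opening'])
cv2.imwrite('pics/c3.png',cv2.resize(cv2.imread('pics/side3.png')[170:350,200:420],None,fx=3,fy=3))
E
```

```text
side tray_rear 0.58 [-0.1139  0.0019  0.0015]
side tray_mid 0.6 [-0.0507  0.0013  0.0285]
top tray_front 0.82 [ 0.0257 -0.0006  0.0277]
top tray_rear 0.93 [-0.1156  0.0002 -0.0026]
top tray_mid 0.68 [-0.0495  0.0033  0.0327]
wrist tray_front 0.97 [0.0202 0.0023 0.0278]
wrist tray_rear 0.49 [-0.0238  0.0007  0.0776]
wrist tray_mid 0.87 [-0.0472  0.0041  0.0294]
[-0.0193  0.0007  0.0771] [0.0078 4.0069 0.7885] [ 0.1513 -0.1339  0.0252] 0.10727907963614958
```

View pics/wrist3.png

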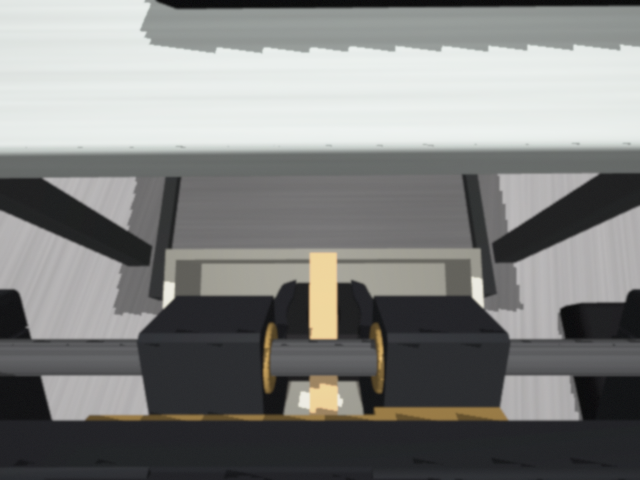

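The wrist view shows the tray's front edge (row 250) over the front rim, centred between the side rims (columns 166 and 482). Next I lower it onto the rim, release and withdraw.

>>> jog_arm(turn=[[0,-0.025,0],[0,-0.049,0],[0,-0.049,0],[0,-0.049,0],[0,-0.049,0],[0,-0.049,0],[0,-0.049,0],[0,-0.049,0],[0,-0.049,0],[0,-0.049,0],[0,-0.049,0],[0,-0.049,0]], translation=[[0.0003,0,0.003],[0.0005,0,0.006],[0.0005,0,0.006],[0.0005,0,0.006],[0.0005,0,0.006],[0.0005,0,0.006],[0,0,-0.01],[0,0,-0.03],[0,0,-0.06],[0,0,-0.1],[0,0,-0.13],[0,0,-0.13]], grip=[1,1,1,0.4,0.4,0.4,0.4,0.4,0.4,0,0,0])

```text
clock: 10.7
tool_pos: [0.4998, -0.107, 0.1871]
eef_rot: [0.626, 0.736, 0.169, -0.197]
contact_force: [-0.9, 1.0, -0.8]
opening: 0.911
finger_force: 0.0
```

```bash
python3 - <<'E'
from h import *
for c in ['side','top']:
    im=snap(c,c+'4')
    for n in ['tray_front','tray_rear','tray_mid']:
        for d in models.place_of(c,n)[:3]: 
            if abs(tosc(d['position'])[1])<.06: print(c,n,round(d['p'],2),tosc(d['position']))
s=r.get_state(); print(tosc(s['tool_pos']),s['contact_force'],s['opening'],s['q'])
L=np.radians(35); Rt=Rw(YAW,L)
# behind: tip at (x,0,.030); TCP = tip - .017 z
z=Rt.as_matrix()[:,2]
T=[(sc(x,0,h)-.017*z,Rt) for x,h in [(-.25,.18),(-.18,.03)]]
rel(T); rel(T[1:],T[0]); 
E
```

```text
side tray_front 0.44 [0.0141 0.0033 0.1391]
side tray_rear 0.88 [-0.1182  0.0024  0.0023]
side tray_mid 0.9 [-0.0495 -0.0011  0.0276]
top tray_front 0.6 [ 0.0275 -0.0003  0.0183]
top tray_mid 0.68 [-0.051   0.0007  0.0296]
[-0.0897  0.001   0.1854] [ 0.3443 -0.5237 -0.0963] 1.0014472870546631 [ 0.8314  0.9158 -0.8327  1.7689  0.1749  0.8636  0.2137]
T [-0.001   0.083   0.0001] X [-0.1426  0.0009 -0.093 ]
T [-0.001   0.083   0.0001] X [-0.1577  0.0011  0.0718]
T [0. 0. 0.] X [-0.0287 -0.      0.163 ]
```

>>> jog_arm(turn=[[-0.001,0.083,0],[-0.001,0.083,0],[-0.001,0.083,0],[-0.001,0.083,0],[-0.001,0.083,0],[-0.001,0.083,0],[-0.001,0.083,0],[-0.001,0.083,0],[-0.001,0.083,0],[-0.001,0.083,0]], translation=[[-0.05,0.001,-0.03],[-0.1,0.001,-0.06],[-0.143,0.001,-0.093],[-0.143,0.001,-0.093],[-0.15,0.001,-0.04],[-0.154,0.001,0],[-0.158,0.001,0.04],[-0.158,0.001,0.072],[-0.158,0.001,0.072],[-0.158,0.001,0.072]], grip=[0,0,0,0,0,0,0,0,0,0])

```text
clock: 12.35
tool_pos: [0.5167, -0.2043, 0.0453]
eef_rot: [0.617, 0.727, 0.195, -0.228]
contact_force: [0.3, -0.8, 0.8]
opening: 0.998
finger_force: 0.0
```

```bash
python3 - <<'E'
from h import *
L=np.radians(35); Rt=Rw(YAW,L); z=Rt.as_matrix()[:,2]
s=r.get_state(); R0=R.from_quat(s['eef_rot']); print('tip',tosc(s['tool_pos']+.017*R0.as_matrix()[:,2]),s['contact_force'])
T=[(sc(x,0,.03)-.017*z,Rt) for x in (-.13,-.11,-.08)]
rel(T)
E
```

```text
tip [-0.1811 -0.0011  0.0313] [ 0.2757 -0.7676  0.8284]
T [0.0024 0.0013 0.0006] X [ 0.0411 -0.0011  0.0303]
T [0.0024 0.0013 0.0006] X [ 0.0575 -0.0011  0.0418]
T [0.0024 0.0013 0.0006] X [ 0.0821 -0.0011  0.0589]
```

>>> jog_arm(turn=[[0,0,0],[0,0,0],[0,0,0],[0,0,0],[0,0,0],[0,0,0],[0,0,0],[0,0,0],[0,0,0],[0,0,0],[0,0,0],[0,0,0]], translation=[[0.014,-0.001,0.01],[0.028,-0.001,0.02],[0.041,-0.001,0.03],[0.0455,-0.001,0.0333],[0.05,-0.001,0.0365],[0.0548,-0.001,0.0398],[0.0596,-0.001,0.0432],[0.0644,-0.001,0.0465],[0.069,-0.001,0.0498],[0.0738,-0.001,0.053],[0.078,-0.001,0.056],[0.082,-0.001,0.059]], grip=[0,0,0,0,0,0,0,0,0,0,0,0])

```text
clock: 13.85
tool_pos: [0.5009, -0.1086, 0.0433]
eef_rot: [0.619, 0.727, 0.195, -0.225]
contact_force: [1.3, -8.0, 3.8]
opening: 1.001
finger_force: 3.5
```

```bash
cat > look.py <<'E'
from h import *
import sys
k=sys.argv[1]
for c in ['side','top','wrist']:
    im=snap(c,c+k)
    for n in ['tray_front','tray_rear','tray_mid']:
        for d in models.place_of(c,n)[:3]: 
            if abs(tosc(d['position'])[1])<.06: print(c,n,round(d['p'],2),tosc(d['position']))
s=r.get_state(); R0=R.from_quat(s['eef_rot']); print('tip',tosc(s['tool_pos']+.017*R0.as_matrix()[:,2]),R.from_euler('z',-YAW).apply(s['contact_force']),s['clock'])
E
python3 look.py 5
```

```text
side tray_rear 0.63 [-0.0681  0.0013  0.0034]
side tray_mid 0.82 [-0.0055  0.0011  0.034 ]
top tray_front 0.59 [-0.07    0.0021 -0.0023]
top tray_rear 0.79 [-0.0681  0.003  -0.0015]
top tray_mid 0.82 [-0.0063  0.0043  0.0392]
wrist tray_front 0.81 [0.067  0.0013 0.0345]
wrist tray_rear 0.94 [-0.069  -0.0058  0.0034]
wrist tray_mid 0.89 [-0.0019  0.006   0.0335]
tip [-0.0835 -0.0012  0.0294] [-4.9316 -1.1271  1.617 ] 14.45
```

>>> jog_arm(turn=[[0,0,0],[0,0,0],[0,0,0],[0,0,0],[0,0,0],[0,0,0],[0,0,0],[0,0,0],[0,0,0],[0,0,0],[0,0,0],[0,0,0]], translation=[[0.0041,0,0.0029],[0.0082,0,0.0057],[0.0123,0,0.0086],[0.0164,0,0.0115],[0.0205,0,0.0143],[0.0246,0,0.0172],[0.0287,0,0.0201],[0.0328,0,0.0229],[0.0369,0,0.0258],[0.041,0,0.0287],[0.045,0,0.0315],[0.049,0,0.0344]], grip=[0,0,0,0,0,0,0,0,0,0,0,0])

```text
clock: 15.95
tool_pos: [0.4886, -0.0454, 0.0427]
eef_rot: [0.617, 0.727, 0.195, -0.229]
contact_force: [1.4, -2.1, -1.3]
opening: 0.998
finger_force: 1.2
```

```bash
python3 look.py 6
```

```text
top tray_rear 0.59 [-0.0131  0.0031  0.0175]
wrist tray_front 0.7 [0.1249 0.0037 0.0093]
wrist tray_rear 0.83 [-0.0084 -0.0029  0.0189]
wrist tray_mid 0.37 [-0.0131 -0.001   0.0177]
wrist tray_mid 0.2 [ 0.1276 -0.0011  0.0099]
tip [-0.0199  0.0006  0.0289] [-0.2205  0.3744 -0.6351] 16.55
```

View pics/wrist6.png

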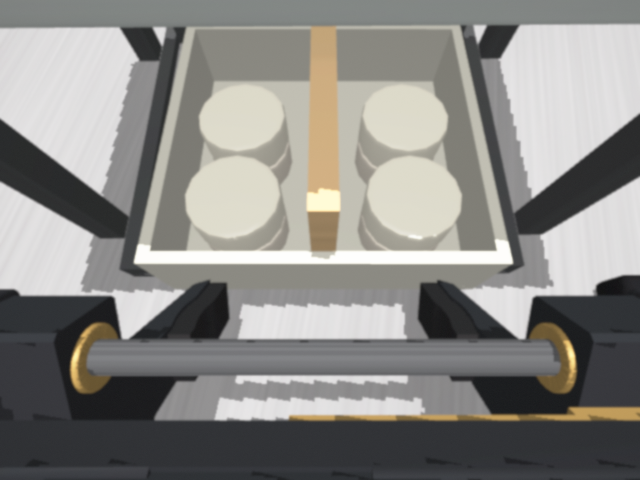

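The wrist view shows the tray straight (rear wall at row 255, columns 135–512) and between the rims, its front down on the pan and its rear still on the front rim. I push on to the back stop.

>>> jog_arm(turn=[[0,0,0],[0,0,0],[0,0,0],[0,0,0],[0,0,0],[0,0,0],[0,0,0],[0,0,0],[0,0,0],[0,0,0]], translation=[[0.0041,0,0.0029],[0.0082,0,0.0057],[0.0123,0,0.0086],[0.0164,0,0.0115],[0.0205,0,0.0143],[0.0238,0,0.0166],[0.0262,0,0.0183],[0.0279,0,0.0195],[0.0287,0,0.0201],[0.0287,0,0.0201]], grip=[0,0,0,0,0,0,0,0,0,0])

```text
clock: 17.8
tool_pos: [0.4832, -0.0115, 0.0426]
eef_rot: [0.617, 0.727, 0.195, -0.228]
contact_force: [0.4, -4.4, 0.5]
opening: 1.003
finger_force: 2.3
```

```bash
python3 look.py 7
```

```text
side tray_front 0.73 [0.1634 0.0014 0.0121]
wrist tray_rear 0.89 [ 0.0235 -0.0045  0.0135]
tip [0.0146 0.0005 0.0287] [-5.5912 -0.1882  0.8505] 18.4
```

>>> jog_arm(turn=[[0,0,0],[0,0,0],[0,0,0],[0,0,0]], translation=[[0.0012,0,0.0009],[0.0025,0,0.0017],[0.0033,0,0.0023],[0.0033,0,0.0023]], grip=[0,0,0,0])

```text
clock: 18.9
tool_pos: [0.4834, -0.0107, 0.0424]
eef_rot: [0.618, 0.727, 0.194, -0.226]
contact_force: [0.3, -15.6, 8.8]
opening: 0.999
finger_force: 7.9
```

```bash
python3 look.py 8
```

```text
side tray_front 0.86 [ 0.1665 -0.0034  0.0148]
wrist tray_rear 0.56 [ 0.0208 -0.0047  0.0117]
tip [0.0153 0.0002 0.0284] [-16.46     1.0792   8.3189] 19.5
```

View pics/wrist8.png

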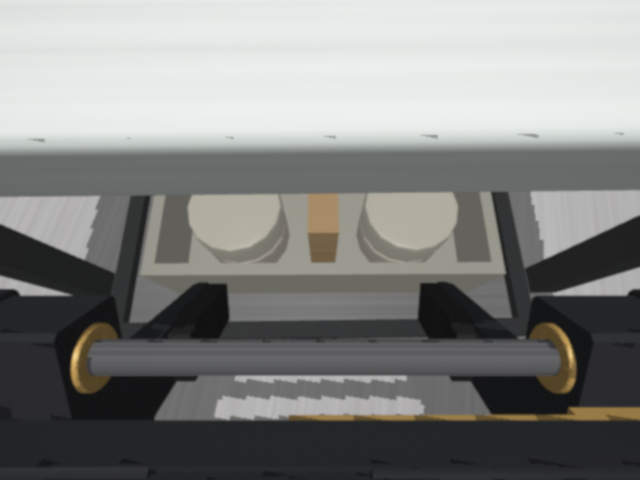

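The tray lies flat behind the rim (rear wall rows 265–290, pan visible to row 320). The push force rose to 16 N without further travel, so it is against the stop. I back off, then go to the button.

>>> jog_arm(turn=[[0,0,0],[0,0,0],[0,0,0],[0,0,0],[0,0,0],[0,0,0],[0,0,0],[0,0,0],[0,0,0],[0,0,0],[0,0,0],[0,0,0]], translation=[[-0.01,0,-0.007],[-0.03,0,-0.021],[-0.06,0,-0.042],[-0.09,0,-0.063],[-0.123,0,-0.086],[-0.095,0,-0.127],[-0.066,0,-0.168],[-0.037,0,-0.209],[-0.008,0,-0.25],[0.021,0,-0.291],[0.035,0,-0.311],[0.035,0,-0.311]], grip=[0,0,0,0.5,1,1,1,1,1,1,1,1])

```text
clock: 21.0
tool_pos: [0.5068, -0.1534, 0.3193]
eef_rot: [0.616, 0.728, 0.196, -0.228]
contact_force: [0.3, 0.0, -0.9]
opening: 0.016
finger_force: 0.0
```

```bash
python3 look.py 9; python3 - <<'E'
from h import *
s=r.get_state(); print(s['tool_pos'],tosc(s['tool_pos']),s['q'],s['opening'])
for c in ['side','top']:
    im=snap(c,c+'10')
    g=im.astype(int)
    for d in models.place_of(c,'weigh_top')[:3]:
        print(c,d['p'],np.array(d['position']),tosc(d['position']))
    k=((g.min(2)>150)).astype(np.uint8)
    u0,v0=((388,313),(211,239))[c=='top']
    n,l,st,ce=cv2.connectedComponentsWithStats(k)
    for i in range(1,n):
        if np.hypot(*(ce[i]-(u0,v0)))<12: print(st[i],ce[i],[unproj(c,[ce[i]],z)[0] for z in (.05,.06)])
print([tosc(p) for p in ([.5797,.1799,.148],[.3301,.1355,.148])])
E
```

```text
side tray_front 0.67 [ 0.1613 -0.0027  0.0123]
top tray_rear 0.75 [ 0.2354 -0.0061  0.0595]
wrist tray_rear 0.78 [ 0.0221 -0.004   0.0123]
wrist tray_mid 0.81 [0.0971 0.0039 0.0278]
tip [-0.1304  0.001   0.3035] [0.5843 0.8459 0.3922] 21.6
[ 0.5064 -0.1547  0.3175] [-0.1402  0.001   0.3175] [ 0.9501  0.8314 -0.9412  1.5263  0.0634  1.2494  0.2728] 0.0023057093840245196
side 0.57 [0.4427 0.3676 0.0574] [ 0.3855 -0.0214  0.0574]
side 0.42 [0.4526 0.2173 0.0621] [ 0.2356 -0.0067  0.0621]
[383 306  12  12 117] [388.6068 311.5641] [array([0.4446, 0.2173, 0.05  ]), array([0.4498, 0.2205, 0.06  ])]
top 0.57 [0.4508 0.2165 0.061 ] [ 0.2351 -0.0048  0.061 ]
top 0.42 [0.4511 0.3687 0.0631] [ 0.3852 -0.0299  0.0631]
[204 232  12  12 117] [209.4786 237.547 ] [array([0.453 , 0.2244, 0.05  ]), array([0.4515, 0.2223, 0.06  ])]
[array([ 0.1779, -0.1259,  0.148 ]), array([0.1749, 0.1276, 0.148 ])]
```

```bash
python3 - <<'E'
from h import *
Rt=Rw(YAW,np.radians(-12)); z=Rt.as_matrix()[:,2]; b=np.array([.4505,.220,0])
T=[(b+[0,0,h]-.017*z,Rt) for h in (.29,.075)]
rel(T); rel(T[1:],T[0])
E
```

```text
T [ 0.0012 -0.8194 -0.0008] X [0.3071 0.0056 0.2281]
T [ 0.0012 -0.8194 -0.0008] X [0.1839 0.0054 0.4043]
T [0. 0. 0.] X [0.0447 0.     0.2103]
```

>>> jog_arm(turn=[[0,-0.1,0],[0,-0.2,0],[0,-0.3,0],[0,-0.4,0],[0,-0.5,0],[0,-0.6,0],[0,-0.7,0],[0.001,-0.819,-0.001],[0.001,-0.819,-0.001],[0.001,-0.819,-0.001],[0.001,-0.819,-0.001],[0.001,-0.819,-0.001],[0.001,-0.819,-0.001]], translation=[[0.038,0.001,0.028],[0.076,0.002,0.056],[0.115,0.003,0.085],[0.153,0.004,0.114],[0.191,0.004,0.142],[0.23,0.005,0.171],[0.268,0.005,0.199],[0.307,0.0055,0.228],[0.307,0.0055,0.228],[0.307,0.0055,0.228],[0.307,0.0055,0.228],[0.307,0.0055,0.228],[0.307,0.0055,0.228]], grip=[1,1,1,1,1,1,1,1,1,1,1,1,1])

```text
clock: 23.42
tool_pos: [0.4503, 0.2221, 0.3068]
eef_rot: [0.644, 0.758, -0.067, 0.08]
contact_force: [-0.7, 1.0, 0.3]
opening: 0.004
finger_force: 0.0
```

```bash
python3 - <<'E'
from h import *
s=r.get_state(); print(s['clock'],s['contact_force'],s['q'],tosc(s['tool_pos']))
snap('wrist','w11')
for d in models.place_of('wrist','weigh_top')[:3]: print(d['p'],np.array(d['position']),proj('wrist',d['position'])[0])
Rt=Rw(YAW,np.radians(-12)); z=Rt.as_matrix()[:,2]; b=np.array([.4505,.220,0])
rel([(b+[0,0,h]-.017*z,Rt) for h in (.15,.072,.053,.29)])
E
```

```text
23.425 [-0.719   0.9803  0.2972] [-0.3192  0.5387 -0.5478  1.7999  0.5034  1.0648 -0.9484] [ 0.2407 -0.0052  0.3068]
0.8 [0.4457 0.219  0.062 ] [317.9822 168.4965]
T [ 0.     -0.0005 -0.0013] X [ 0.0299 -0.      0.1369]
T [ 0.     -0.0005 -0.0013] X [ 0.046  -0.0001  0.2132]
T [ 0.     -0.0005 -0.0013] X [ 0.05   -0.0001  0.2318]
T [ 0.     -0.0005 -0.0013] X [ 0.0008  0.     -0.0001]
```

View pics/w11.png

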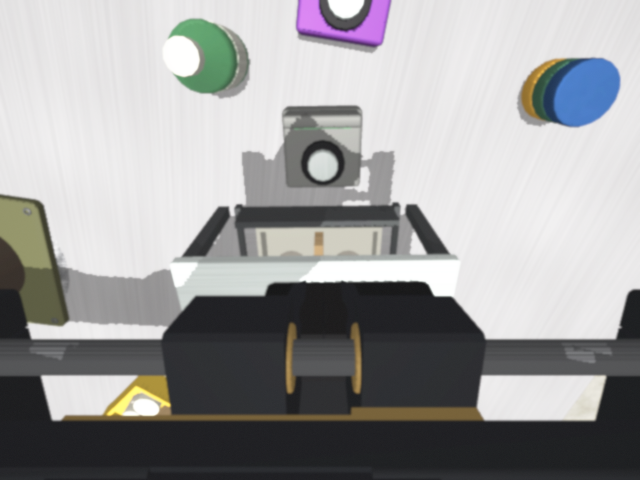

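The wrist view shows the grey console's button at (323,165), which agrees with my point, and the tray's front against the back stop (row 227). I descend and press.

>>> jog_arm(turn=[[0,0,0],[0,0,0],[0,0,0],[0,0,0],[0,0,0],[0,0,0],[0,0,0],[0,0,0],[0,0,0],[0,0,0],[0,0,0]], translation=[[0.01,0,0.046],[0.02,0,0.092],[0.03,0,0.137],[0.038,0,0.175],[0.043,0,0.199],[0.046,0,0.213],[0.047,0,0.218],[0.048,0,0.223],[0.049,0,0.228],[0.05,0,0.232],[0.05,0,0.232]], grip=[1,1,1,1,1,1,1,1,1,1,1])

```text
clock: 24.9
tool_pos: [0.4502, 0.2245, 0.0735]
eef_rot: [0.643, 0.759, -0.066, 0.082]
contact_force: [-5.3, -0.2, 38.3]
opening: 0.001
finger_force: 19.2
```

>>> jog_arm(turn=[[0,0,0],[0,0,0],[0,0,0],[0,0,0],[0,0,0],[0,0,0],[0,0,0]], translation=[[-0.002,0,-0.01],[-0.006,0,-0.03],[-0.015,0,-0.07],[-0.025,0,-0.116],[-0.034,0,-0.16],[-0.034,0,-0.16],[-0.034,0,-0.16]], grip=[1,1,1,1,1,1,1])

```text
clock: 25.78
tool_pos: [0.4496, 0.2236, 0.2326]
eef_rot: [0.643, 0.758, -0.068, 0.08]
contact_force: [-0.8, -0.1, 0.1]
opening: 0.002
finger_force: 0.0
```

```bash
python3 look.py 12; python3 - <<'E'
from h import *
for c in ['side','wrist','top']:
    for d in models.place_of(c,'weigh_top')[:2]: print(c,d['p'],np.array(d['position']))
E
python3 -c "
import cv2;cv2.imwrite('pics/c12.png',cv2.resize(cv2.imread('pics/side12.png')[150:370,180:460],None,fx=2.7,fy=2.7))"
```

```text
side tray_front 0.66 [ 0.1608 -0.0013  0.0109]
side tray_mid 0.17 [0.1628 0.0009 0.0138]
tip [ 0.2392 -0.0049  0.2162] [0.1712 0.5848 0.2575] 26.375
side 0.63 [0.4504 0.2191 0.0615]
side 0.54 [0.4436 0.3697 0.0598]
wrist 0.56 [0.4463 0.2216 0.06  ]
top 0.24 [ 0.4843 -0.0023  0.1383]
```

View pics/c12.png

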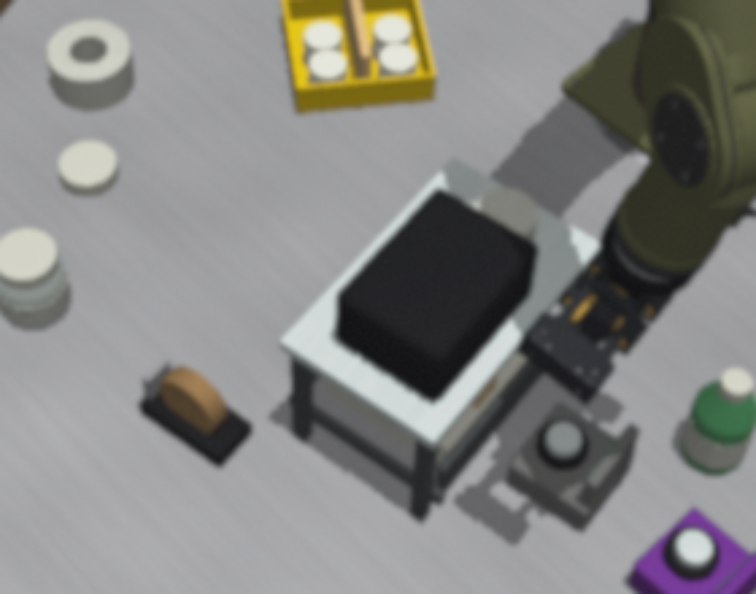

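The tray is in the scale under the shelf, its front at x ≈ 0.161 m. The grey console's button at (565,440) is up, the gripper is clear, and the other things are where they were. I hand it in.

```bash
python3 -c "
from plant import r
print(r.finish_job())"
```

```text
the job is handed in; nothing more can be done
None
```

I slid the tray of soaps flat onto the pan up against the back stop, pressed the console button fully down and released it, and handed the job in at about 26 s; the hand-in returned no verdict.

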